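# Close the draw latch of a gluing press

### The arm

A 7-joint arm with a two-finger parallel gripper is mounted at the origin on the work surface; the furniture and walls round the work are solid. World frame = base frame: x ahead of the robot, y to its left, z up, the work surface at z = 0. Lengths are in m, angles in rad, forces in N, time in s.
With the tool pointing down it reaches from about 0.4 to 0.9 m from the base axis. Payload 5.6 kg.
Tool frame: the origin (TCP) lies midway between the tips of the shut fingers; the grasp point (between the pads) lies 19 mm behind it; z points along the fingers, y is the line along which they close (so a half turn about z gives the same grasp; the last joint's range is limited). The gripper opens to 92 mm and grips with 3 to 60 N. Pads are 20 mm wide; open, the fingers measure 128 mm over their backs; the gripper's body (75 mm by 189 mm) begins 69 mm behind the grasp point.
Start: joints at [-1.303, 0.468, -0.012, 1.603, 0.006, 1.071, -0.056], TCP at [0.199, 0.619, 0.215] pointing down, gripper open.
Joint ranges: [-2.53, 2.53], [-0.31, 2.02], [-1.57, 1.55], [0.28, 2.44], [-1.29, 4.43], [0.15, 1.84], [-2.92, 2.92]. Speed limits (rad/s): [2.57, 2.57, 3.14, 3.14, 3.14, 3.14, 3.14].

### API

Orientations are given as a 3x3 rotation matrix whose columns are the frame's x, y, z axes.
In Python, from station import env, effector, solver, viewer, workorder, search_frame, tip_of gives the robot as it stands. Calls block until the motion is done:
- env.reach(position, orientation): joint-space move of the TCP to a pose.
- env.movel(position, frame=None, rate=0.15): straight line of the TCP; frame=None keeps the orientation; rate is the mean speed in m/s.
- env.goto_joints(angles): joint-space move.
- effector.release() and effector.grasp(squeeze=None): open the fingers fully, or close them until they stop; squeeze is the grip in N (None keeps the last).
- env.pause(seconds).
- solver.inverse_kinematics(position, orientation): joint angles nearest the present ones, or None.
- env.sense(): the state.
- viewer.read_camera(name): name is "scene" or "top"; returns (picture, depth): 480x640x3 uint8, red, green, blue; 480x640 float32, m along the optical axis (not along the pixel's ray), 0 where there is no reading.
- viewer.camera_info(name): a dict with "intrinsics" (3x3 intrinsics, pixels), "dist_coeffs" ([k1, k2, p1, p2, k3] as OpenCV has them; the pictures are not rectified), "eye" and "rotation" of the camera in the world. Camera axes: x right, y up, looking along -z (the intrinsics and any distortion apply to the point x, -y, -z); pixel columns grow to the right and rows downward; lengths in m; the calibration is good to about 2 mm. A picture is of the moment at which its call begins. camera_info takes no time and is no camera call.
A pose or a line that the arm cannot do raises env.PlanningError and nothing moves.
- workorder.finish_job(): hands the job in; it is judged then, once.
Trained networks look in the newest picture that a camera, given by its name, has taken for a name from the list of things; names that differ only in an ending like _2 or _b are one class to them, and where a whole thing is asked for, a point or a joint stands for the part that bears it (a point fixed in the world has none). Each returns a list of dicts, best first, with "score" (0 to 1); they miss things now and then, are a little off and sometimes report something else, mostly with a low value. They report only what shows in the picture. A call takes as long as a camera call. They do not tell look-alikes from the thing itself.
- search_frame(camera, name): "at" ([x, y, z] in m, in world coordinates, good to about 4 mm: the middle of the surface that is visible of it).
- tip_of(camera, name): "at" ([x, y, z] in m, in world coordinates, good to about 4 mm: a listed point, or the origin of a listed thing).
The state is a dict: "t": time; "joint_positions": joint angles; "joint_velocities": joint speeds; "tau": joint torques, N m; "ee_pos": TCP position; "tcp_rot": TCP orientation; "wrist_force": force on the tool from outside, world axes, zero at the start; "moment": the same for the moment, N m; "gripper_width": finger opening in m; "grasp_force": force on a finger pad.
Only numpy, scipy, OpenCV 4.12 (cv2) and the standard library are available. Lean on these libraries where they do the work, as an engineer would, in place of code of your own. Each camera call takes 0.05 s, during which the arm holds its last target. There are 200 camera calls.

### The job

The glue bottle was left standing in the gluing press: take it out and stand it upright on the round cork mat. Then slide the loose jaw up against the two wooden pieces, swing the latch's wire loop over so that its bar lies behind the keeper hook while the lever is thrown open, and press the lever down over centre until it lies flat and the press stays clamped by itself. Do not tip the bottle over or shift the other things on the table.

Things in the scene. Friction and masses are not known exactly. Their poses are not given: they have to be found in the camera images.
- press: gluing press fixed to the table: plywood bed carrying, in a row along its x axis, a wooden stop block with the latch lever, the work, and a sliding wooden jaw. Origin at table height straight below the lever pivot; x runs along the bed from lever to jaw, y across, z up (positions below in mm in this frame). The bed spans x -70 to +184, y -46 to +46, top at z 12
- pivot (a point): lever pivot at x 0, z 46, its axis along y. The stop block below it is 64 wide, its top at z 35 (steel plate and lug on it to z 52), and ends at x +20, where the work begins. Low aluminium fences, top at z 22, run along the bed at y 35 to 42 on both sides, x +22 to +182
- rest (a point): midway between the tops of two upright rest posts, 6 across and topping at z 82, at x -25, y -24 and +24; the loop's side wires can lean back on them
- glue: wood glue bottle, body 36 across up to 88 above its foot, nozzle to 118; 0.05 to 0.12 kg; origin under its centre. It stands on the press bed in the gap between the work and the jaw
- mat: round cork mat, 110 across, 5 thick, on the table to the left or the right of the press; origin under its centre
- batten: wooden piece 20 x 60 x 20, the 60 across the bed, next to the stop block; part of the work; origin under its centre
- block: wooden piece 26 x 40 x 22, the 40 across the bed, next to the batten; part of the work; origin under its centre
- jaw (a joint): position (m) of the sliding jaw along the press's x: 0 = shut on the two pieces with no gaps; 0.053 to 0.065 at the start, growing away from the lever. It slides against about 1.5 N of friction and stays where it is left
- jaw_tail (a point): middle of the jaw's outer end face, at x 114 + jaw joint, z 25: push here towards the lever. The jaw is a wooden block 48 long (x), 64 wide, z 12 to 38; its face to the work is at x 66 + jaw joint
- keeper (a point): where the loop's bar sits when latched: under the nose of the steel keeper hook on the jaw, at x 84.5 + jaw joint, z 44; axes as the press's. The hook is 26 wide (y); its upright ends 2.5 mm on the lever side of this point. The bar must come down past the nose onto the jaw's top (z 38); the lever then draws it in under the nose
- nose (a point): tip of the keeper hook's nose, 5.5 mm beyond the keeper point on the side away from the lever; the nose fills z 50 to 55. With the jaw shut, the bar clears it only when the lever is open past about 1.8 rad
- lever (a joint): lever angle (rad): 0 = pressed flat and latched, handle pointing to the press's -x; grows as it swings up and over; 1.57 upright; 2.4 fully open, leaning towards the jaw. Starts at 1.1 to 1.45. Friction of 0.03 N m keeps it where it is left. Pressing it shut with the loop hooked takes only 3 to 5 N near its end
- lever_end (a point): on the handle's outer face near its end, 60 mm along the handle from the pivot and 10 mm off the line through the pivot (above it when flat). The handle is a steel plate 32 wide and 4 thick, reaching 67 mm from the pivot; flat, its top is at z 56 (rolled end to z 58.5)
- loop (a joint): angle (rad) of the wire loop on the lever. Loop minus lever = the loop's elevation above the press's +x: 0 level towards the jaw, 1.57 upright, more = leaning back. At the start it leans back (1.6 to 2.3). It swings nearly freely and falls by its own weight once past upright
- loop_pin (a point): middle of the loop's hinge pin on the lever (axis along y), 15 mm from the pivot; with the lever flat it lies 14.5 mm to -x of the pivot and 4 mm below it. It turns with the lever
- loop_spring (a joint): stretch (m) of the loop's two spring sleeves: 0 slack, about 0.004 latched, 0.009 at most; pull 3.5 N + 3.5 N per mm. It is stretched from about lever 1.0 downwards, most near 0.26, the dead centre; below that the spring holds the lever shut
- loop_bar (a point): middle of the loop's cross bar (5 mm thick, along the press's y). The loop is a U of steel wire, 53 wide outside, about 40 clear inside, 95 mm from its pin to the bar
- multimeter: hand multimeter lying on its back, 138 x 70 x 44; a bystander; origin under its centre
- flask: black flask, 69 across, 262 tall, at the back; a bystander; origin under its centre
- tub: squat lidded tub of screws, 61 across, 42 tall, between robot and press; a bystander; origin under its centre
- tape: roll of tape lying flat, 62 across, 19 tall; a bystander; origin under its centre
- offcut: loose pine offcut 30 x 45 x 30 standing apart on the table between robot and press; not part of the work; a bystander; origin under its centre
There are look-alikes about, which are no part of the job. Several things have the shape of the glue; the one meant has the colours described above.

How it is judged:
On the way, in this order (a step that is already met when the one before it is completed fails the run):
1. the glue bottle stands upright on the cork mat (horizontal distance between glue and mat below 0.04 m and height (world z) of glue below 0.012 m and angle between glue's own z axis and vertical below 0.1 rad), for 0.2 s.
2. with the lever still raised (above 1.0), the loop's bar is down behind the keeper, below its nose (z of loop_bar in the frame of keeper below 0.0045 m and x of loop_bar in the frame of keeper between -0.004 and 0.025 m and value of joint lever above 1 rad), for 0.1 s.
At the end, for the whole second after the job is handed in: Lever flat (below 0.1 rad); loop bar under the keeper nose, within 4 mm of its seat, springs stretched over 2 mm; jaw shut on both wooden pieces (joint -3 to +4 mm); glue bottle at rest, upright (within 0.1 rad) on the mat, its axis within 40 mm of the mat centre (all of step 1 and z of loop_bar in the frame of keeper below 0.0045 m and x of loop_bar in the frame of keeper between -0.004 and 0.004 m and value of joint lever below 0.1 rad and value of joint loop_spring above 0.002 m and value of joint jaw between -0.003 and 0.004 m and linear speed of glue below 0.02 m/s); the robot touches nothing.
It fails at once if the glue bottle is tipped by more than 0.6 rad (angle between glue's own z axis and vertical above 0.6 rad).
It fails at once if one of the other listed things on the table (multimeter, flask, tub, tape, offcut) is shifted by more than 30 mm (distance of any of multimeter, flask, tub, tape, offcut from where it was at the start of the episode above 0.03 m).
It also fails if it takes over 64 s, if anything falls off the work surface, if the arm or the gripper's body presses on something with over 40 N, if the wrist force passes 120 N, or if a joint passes its speed limit or range.

## Working session

There is one attempt and no reset: what is moved stays moved. The work goes in short steps, each a Python script; the robot and the scene stay as the last script left them, time stands still between calls to the robot, and variables do not carry over. Pictures are saved under pics/ and viewed, at most 10 in all, crops included, and the job is handed in when it is done.

```bash
mkdir -p pics; ls
python3 - <<'E'
from station import env, effector, solver, viewer, search_frame, tip_of
import cv2
for c in ("scene","top"):
    p,d=viewer.read_camera(c); cv2.imwrite(f"pics/{c}0.png",p[:,:,::-1])
    i=viewer.camera_info(c); print(c,i)
    for n in ["glue","mat","press","pivot","rest","jaw_tail","keeper","lever_end","loop_bar","loop_pin","batten","block","multimeter","flask","tub","tape","offcut"]:
        print(n,[(round(r["score"],2),[round(float(v),3) for v in r["at"]]) for r in tip_of(c,n)[:4]])
print(env.sense()["t"])
E
```

```text
pics
scene {'intrinsics': array([[587.03426237,   0.        , 317.84076131],
       [  0.        , 587.03426237, 236.12739089],
       [  0.        ,   0.        ,   1.        ]]), 'dist_coeffs': array([0.06078768, 0.        , 0.        , 0.        , 0.        ]), 'eye': array([-0.16901006, -0.71326446,  0.79750361]), 'rotation': array([[ 0.66855988,  0.42375598, -0.61111256],
       [-0.74350431,  0.3641608 , -0.56088167],
       [-0.01513372,  0.82934781,  0.5585277 ]])}
glue [(0.74, [0.569, 0.007, 0.013])]
mat [(0.61, [0.459, -0.284, 0.005])]
press [(0.73, [0.587, -0.088, 0.001]), (0.39, [0.571, 0.064, 0.053])]
pivot [(0.72, [0.583, -0.09, 0.046])]
rest [(0.61, [0.575, 0.053, 0.046]), (0.59, [0.585, -0.117, 0.082])]
jaw_tail [(0.67, [0.572, 0.088, 0.029]), (0.65, [0.569, 0.006, 0.014])]
keeper [(0.85, [0.574, 0.054, 0.046])]
lever_end [(0.63, [0.586, -0.102, 0.109])]
loop_bar [(0.57, [0.585, -0.136, 0.145])]
loop_pin [(0.87, [0.587, -0.098, 0.06])]
batten [(0.56, [0.585, -0.114, 0.084])]
block [(0.55, [0.582, -0.088, 0.046]), (0.52, [0.585, -0.029, 0.01])]
multimeter [(0.7, [0.4, 
[... 1017 characters left out ...]
, [0.584, -0.117, 0.083])]
rest [(0.72, [0.584, -0.116, 0.081])]
jaw_tail [(0.91, [0.573, 0.084, 0.023])]
keeper [(0.91, [0.575, 0.056, 0.046]), (0.18, [0.588, -0.133, 0.143])]
lever_end [(0.67, [0.589, -0.102, 0.107])]
loop_bar [(0.47, [0.591, -0.101, 0.11]), (0.46, [0.587, -0.133, 0.146])]
loop_pin [(0.81, [0.584, -0.1, 0.062])]
batten [(0.6, [0.583, -0.058, 0.014])]
block [(0.55, [0.579, -0.027, 0.011]), (0.55, [0.389, 0.108, 0.001])]
multimeter [(0.6, [0.521, 0.293, 0.0])]
flask [(0.68, [0.802, 0.038, 0.001])]
tub [(0.91, [0.396, -0.018, -0.002])]
tape [(0.55, [0.405, -0.142, 0.002]), (0.39, [0.589, -0.133, 0.146])]
offcut [(0.73, [0.388, 0.11, -0.0]), (0.72, [0.454, -0.284, 0.005])]
1.8
```

View pics/scene0.png

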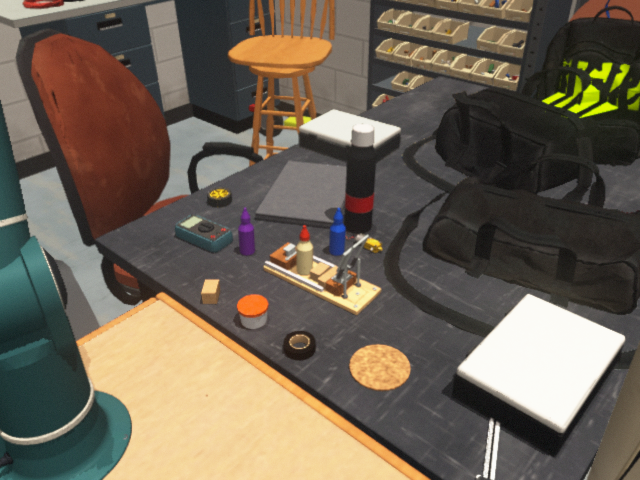

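View pics/top0.png

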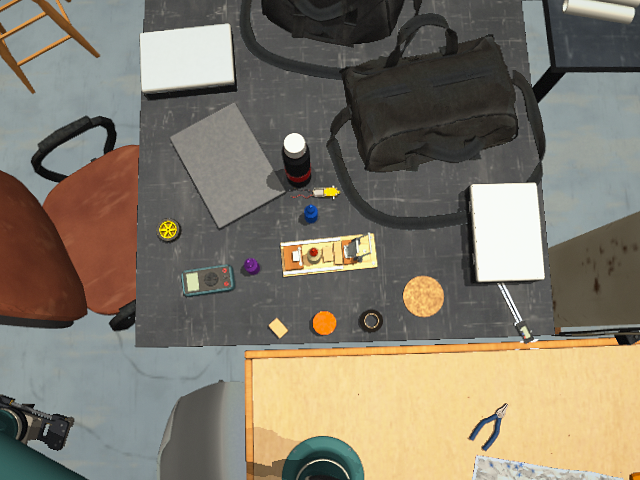

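Run:
```python
import cv2
p=cv2.imread("pics/scene0.png"); 
cv2.imwrite("pics/crop0.png",cv2.resize(p[130:330,220:480],None,fx=3,fy=3,interpolation=cv2.INTER_CUBIC)[:600,:800])
```

```text
(no output)
```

View pics/crop0.png

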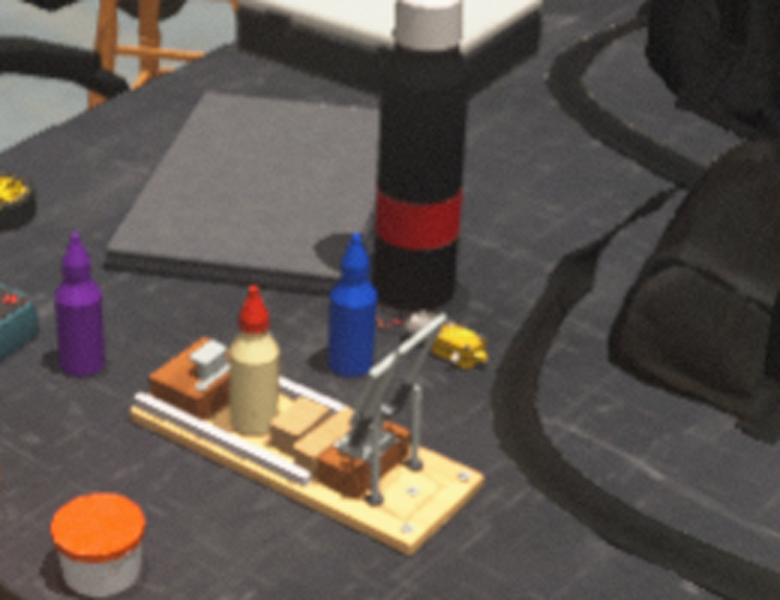

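The crop shows three bottles of the same shape: cream with a red nozzle at scene pixel (304,252), purple at (246,235) and blue at (337,235). The cream one is the glue, since it is the only one standing on the press bed between work and jaw. The mat is at (380,367), the lever is half up, and the loop leans back on its posts at about (352,255).

```bash
cat > h.py <<'E'
from station import env, effector, solver, viewer, workorder, search_frame, tip_of
import numpy as np, cv2
O=np.array([.5845,-.0895]); A=np.pi/2+.067
X=np.array([np.cos(A),np.sin(A)]); Y=np.array([-X[1],X[0]])
def W(x,y,z):  # press mm -> world m
    return np.r_[O+X*x/1e3+Y*y/1e3, z/1e3]
def P(p): d=np.array(p[:2])-O; return np.round([d@X*1e3,d@Y*1e3,p[2]*1e3],1)
def rot(s=1):  # tool y along s*press y, z down
    y=np.r_[s*Y,0]; z=np.array([0,0,-1.]); return np.c_[np.cross(y,z),y,z]
def st(m=""):
    s=env.sense(); print(m,"t",round(s["t"],2),"tcp",P(s["ee_pos"]),"F",np.round(s["wrist_force"],1),"w",round(s["gripper_width"],4),"g",np.round(s["grasp_force"],1)); return s
def snap(c,name,box=None,f=1):
    p,d=viewer.read_camera(c); q=p[:,:,::-1]
    if box: q=q[box[1]:box[3],box[0]:box[2]]
    cv2.imwrite(f"pics/{name}.png",cv2.resize(q,None,fx=f,fy=f,interpolation=cv2.INTER_CUBIC)); return p,d
def push(path,R,rate,fmax,F0=None):  # small straight steps in press mm, stop at horizontal/vertical force
    F0=env.sense()["wrist_force"] if F0 is None else F0
    for p in path:
        env.movel(W(*p),R,rate=rate); f=env.sense()["wrist_force"]-F0
        if np.linalg.norm(f)>fmax: print("force stop",p,np.round(f,1)); return False
    return True
E
python3 - <<'E'
from h import *
print(np.round(env.sense()["tcp_rot"],2).tolist())
g=np.array([.568,.005]);print("glue press",P([*g,0]))
for s in (1,-1):
    for p in ([*g,.25],[*g,.061],[.459,-.284,.055],W(190,0,20),W(-70,0,140)):
        q=solver.inverse_kinematics(np.array(p),rot(s)); print(s,None if q is None else np.round(q,2))
E
```

```text
[[-0.95, 0.31, 0.0], [0.31, 0.95, 0.0], [0.0, 0.0, -1.0]]
glue press [95.4 10.1  0. ]
1 [-1.01  0.62  1.36  1.82 -0.64  1.24 -2.53]
1 [-0.93  1.05  1.34  1.97 -1.14  1.18 -2.19]
1 [-0.4   1.03  1.34  2.04 -1.15  1.15 -1.59]
1 [-0.07  0.63 -0.21  1.88  0.21  0.65  2.8 ]
1 [-0.63  0.92  1.34  1.82 -0.96  1.24 -2.07]
-1 [-0.58  0.32  0.64  1.8  -0.22  1.09  0.2 ]
-1 [-0.46  0.58  0.51  1.94 -0.42  0.73  0.36]
-1 [ 0.03  0.57  0.59  2.01 -0.48  0.7   0.99]
-1 [-0.58  0.65  0.46  1.92 -0.45  0.67  0.22]
-1 [-0.44  0.64  0.92  1.81 -0.6   1.    0.79]
```

Run:
```python
from h import *
R=rot(-1); g=[.568,.005]
env.reach(np.array([*g,.25]),R); st("above")
env.movel(np.array([*g,.063]),R,rate=.2); st("down")
effector.grasp(15); st("grip")
env.movel(np.array([*g,.25]),R,rate=.2); st("lift")
env.movel(np.array([.459,-.284,.25]),R,rate=.3); st("over mat")
p,d=snap("scene","held",(230,150,480,400),2)
env.movel(np.array([.459,-.284,.08]),R,rate=.2); F0=st("low")["wrist_force"]
for z in (.065,.061,.059,.0575,.056):
    env.movel(np.array([.459,-.284,z]),R,rate=.05); f=env.sense()["wrist_force"]-F0
    print(z,np.round(f,1))
    if f[2]>2.5: break
```

```text
above t 4.34 tcp [ 96.8  10.  249.8] F [ 0.3 -0.3  0.2] w 0.0918 g 0.0
down t 5.42 tcp [95.3  9.2 64. ] F [ 0.   0.8 -0.1] w 0.092 g 0.0
grip t 6.33 tcp [95.4 10.1 63. ] F [0.5 0.1 0.5] w 0.0348 g 14.9
lift t 7.41 tcp [ 95.6  11.  248.9] F [ 0.1  0.  -2.3] w 0.0348 g 14.8
over mat t 8.59 tcp [-184.4  137.7  249.6] F [ 0.6 -0.4 -0.7] w 0.0347 g 14.8
low t 9.64 tcp [-186.1  137.5   80.9] F [ 1.   0.1 -1.1] w 0.0346 g 14.8
0.065 [-1.4 -0.  -0.4]
0.061 [-1.  -0.7  0.5]
0.059 [-1.2  0.2 -1.2]
0.0575 [-1.4  0.9  0.1]
0.056 [-1.3 -0.5  0.4]
```

View pics/held.png

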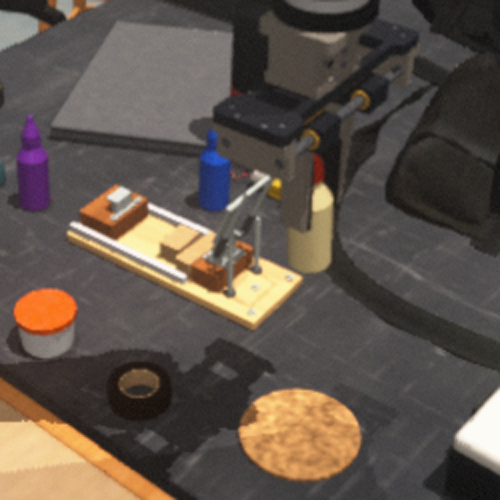

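The bottle hangs upright, cream with a red nozzle (about (310,215) in this crop), and the press is undisturbed. I'll release it on the mat and then push the jaw.

Run:
```python
from h import *
R=rot(-1)
env.movel(np.array([.459,-.284,.0555]),R,rate=.03)
effector.release(); env.movel(np.array([.459,-.284,.26]),R,rate=.2); st("off")
env.movel(W(205,0,250),R,rate=.35); effector.grasp(20)
viewer.read_camera("scene")
print("glue",[(r["score"],np.round(r["at"],3)) for r in tip_of("scene","glue")[:4]])
viewer.read_camera("top")
print("tail",[(r["score"],P(r["at"])) for r in tip_of("top","jaw_tail")[:2]])
env.movel(W(205,0,20),R,rate=.2); s=st("tail")
ok=push([(x,0,20) for x in (180,160,145,135)],R,.12,12,s["wrist_force"])
st("pushed")
if ok: push([(x,0,20) for x in range(132,108,-2)],R,.05,10,s["wrist_force"])
st("end")
```

```text
off t 13.46 tcp [-185.2  138.8  259. ] F [-0.9  0.3 -0. ] w 0.0918 g 0.0
glue [(0.93, array([0.549, 0.171, 0.   ])), (0.85, array([ 0.686,  0.013, -0.001])), (0.57, array([ 0.46 , -0.282,  0.007]))]
tail [(0.8, array([174.1,   0.8,  23.7])), (0.68, array([62.9,  1.5,  7.8]))]
tail t 17.64 tcp [205.1  -0.9  21. ] F [ 0.2 -1.  -0.2] w 0.0004 g 0.0
pushed t 18.84 tcp [1.349e+02 1.000e-01 2.000e+01] F [ 1.1  0.2 -0.2] w 0.0007 g 0.0
force stop (120, 0, 20) [-0.8 12.2  1.3]
end t 20.59 tcp [124.4   0.   20. ] F [-0.6 11.2  1.1] w 0.0006 g 5.3
```

Run:
```python
from h import *
R=rot(-1)
env.movel(W(145,0,22),R,rate=.15); env.movel(W(145,0,235),R,rate=.3)
env.movel(W(-90,0,235),R,rate=.3)
env.movel(W(-90,0,137),R,rate=.25); F0=st("behind")["wrist_force"]
push([(x,0,137) for x in (-60,-45,-35,-25,-15,-5,5)],R,.1,8,F0); st("swung")
env.movel(W(-75,0,160),R,rate=.25)
snap("scene","loop1",(230,150,480,350),3)
for n in ("loop_bar","lever_end","jaw_tail","keeper","glue"): print(n,[(round(r["score"],2),P(r["at"])) for r in tip_of("scene",n)[:3]])
st()
```

```text
behind t 23.24 tcp [-89.   -0.8 137.6] F [ 0.5 -0.5  0.7] w 0.0004 g 0.0
swung t 25.24 tcp [ 5.70e+00 -1.00e-01  1.37e+02] F [ 0.2 -0.5  0.2] w 0.0008 g 0.0
loop_bar [(0.71, array([84.8,  3.9, 57.7]))]
lever_end [(0.97, array([-13.8,  -2.2, 105.3])), (0.59, array([ 0.9, -0.2,  0.7])), (0.37, array([94.3,  2.9, 53.1]))]
jaw_tail [(0.7, array([115.4,  -1.4,  31. ])), (0.61, array([-1.3,  0.4, 46.6]))]
keeper [(0.79, array([83.7,  0.2, 44.3]))]
glue [(0.85, array([  96.7, -106.9,   -1.8])), (0.74, array([-185.5,  138.9,    5.8])), (0.64, array([261.1,  16.2,   1.1]))]
 t 26.02 tcp [-7.370e+01 -1.000e-01  1.596e+02] F [-0.   0.1 -0.3] w 0.0005 g 0.0
```

View pics/loop1.png

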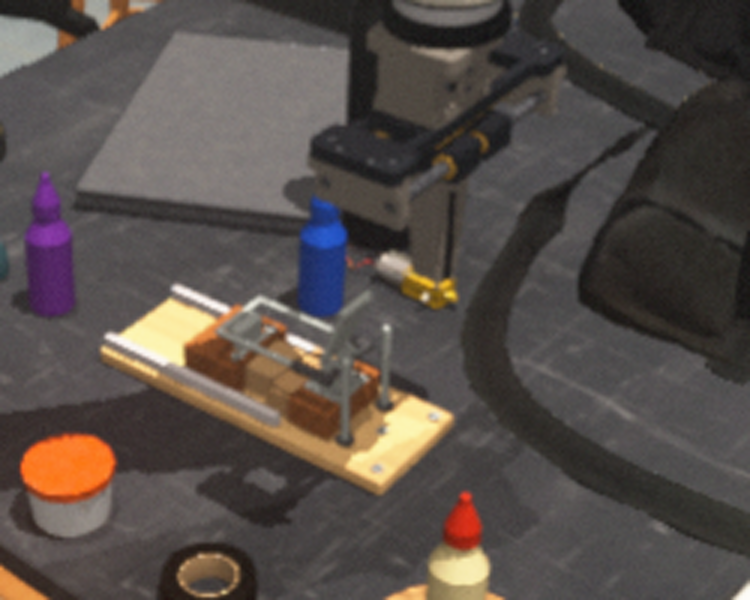

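The loop now lies forward with its bar on top of the hook nose, at about (260,305) in the crop. The jaw is shut and the bottle stands on the mat. Next I'll throw the lever open from behind.

Run:
```python
from h import *
R=rot(-1)
env.movel(W(-65,0,96),R,rate=.2); F0=st("behind")["wrist_force"]
push([(-45,0,95),(-30,0,94),(-15,0,92),(0,0,88),(10,0,84),(20,0,80),(26,0,80),(30,0,80),(33,0,80)],R,.1,6,F0); st("open")
env.movel(W(-10,0,130),R,rate=.2); env.movel(W(-10,0,200),R,rate=.3)
snap("scene","open1",(280,200,420,310),5)
for n in ("loop_bar","lever_end","keeper"): print(n,[(round(r["score"],2),P(r["at"])) for r in tip_of("scene",n)[:3]])
st()
```

```text
behind t 26.5 tcp [-65.1  -0.1  96.2] F [1.  0.1 0.7] w 0.0004 g 0.0
open t 29.02 tcp [33.2 -0.  80. ] F [ 0.2 -0.5 -0.4] w 0.0004 g 0.0
loop_bar [(0.51, array([99.6,  1.5, 38.7]))]
lever_end [(0.86, array([48.1,  1.4, 86.2])), (0.65, array([-186.7,  136.1,    6.2]))]
keeper [(0.63, array([80.8,  4.4, 43.3]))]
 t 30.09 tcp [ -9.    1.1 198.1] F [-0.5  0.1 -1.1] w 0.0003 g 0.0
```

View pics/open1.png

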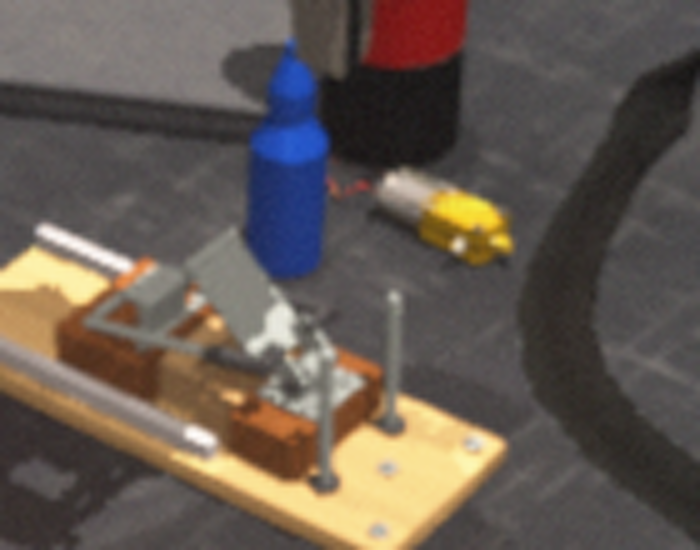

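The bar is down behind the hook (x 100, z 39; about (95,322) in the crop), and the lever leans fully open. Now I'll press it shut.

Run:
```python
from h import *
R=rot(-1)
env.movel(W(80,0,200),R,rate=.3); env.movel(W(80,0,73),R,rate=.2); F0=st("front")["wrist_force"]
s=58
pts=[(60,0,75),(45,0,82),(32,0,92)]
for t in (1.57,1.35,1.15,1.0,.85,.7,.6,.5,.4,.3,.2,.1,.03):
    pts.append((-s*np.cos(t)+10*np.sin(t)+10,0,46+s*np.sin(t)+10*np.cos(t)))
ok=push(pts,R,.1,20,F0); st("down")
if ok: push([(-47,0,z) for z in (55,54,53)],R,.03,9,F0)
s=st("pressed")
env.movel(W(-47,0,130),R,rate=.15); env.movel(W(-110,0,200),R,rate=.3)
snap("scene","shut1",(280,200,420,310),5)
for n in ("loop_bar","lever_end","keeper","jaw_tail","glue"): print(n,[(round(r["score"],2),P(r["at"])) for r in tip_of("scene",n)[:3]])
st()
```

```text
front t 31.32 tcp [78.9 -0.7 73.8] F [-0.1  0.2  0.6] w 0.0008 g 0.0
down t 35.67 tcp [-47.7   0.2  57.5] F [ 0.5 -0.5  0.4] w 0.0002 g 0.0
force stop (-47, 0, 54) [-4.1 -0.2 14.5]
pressed t 36.17 tcp [-47.7  -0.5  56.1] F [-4.2 -0.  15.1] w 0.0007 g 7.5
loop_bar [(0.68, array([82. ,  7.4, 40.9]))]
lever_end [(0.69, array([-60.5,  -1.9,  56.2]))]
keeper [(0.77, array([83.1,  2.4, 44.6])), (0.39, array([385. ,  39.1,   1.5]))]
jaw_tail [(0.62, array([118.4,  -0.7,  29.8]))]
glue [(0.87, array([263.2,  23.2,   3.1])), (0.82, array([  97.4, -107.5,   -1. ])), (0.74, array([-186.7,  137.1,    6.5]))]
 t 37.6 tcp [-108.7    0.3  198.8] F [ 1.1  0.8 -0.3] w 0.0004 g 0.0
```

View pics/shut1.png

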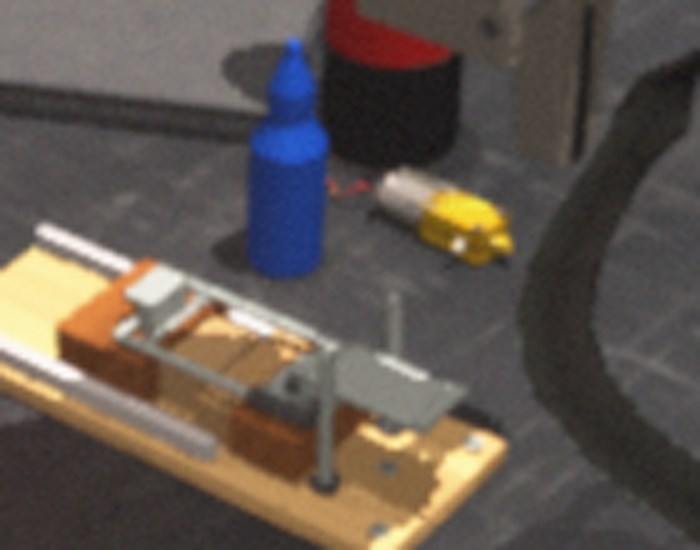

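The lever lies flat (end near (455,390) in the crop) and stays there by itself. The bar is drawn in under the nose near (125,330), the jaw is shut, and the bottle is on the mat.

```bash
python3 -c "
from station import workorder; print(workorder.finish_job())"
```

```text
the job is handed in; nothing more can be done
None
```

The job is handed in, with no verdict returned: by the last camera check, the glue bottle stands upright on the cork mat, the jaw is shut on both pieces, and the bar sits under the keeper nose with the lever flat and holding by itself.

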